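Hold the ordered filter plate to the label checker

ROBOT

A 6-joint arm with a two-finger parallel gripper is mounted at the origin on the work surface. World frame = base frame: x ahead of the robot, y to its left, z up, the work surface at z = 0. Lengths are in m, angles in rad, forces in N, time in s.
With the tool pointing down it reaches from about 0.35 to 0.775 m from the base axis. Payload 5.5 kg.
Tool frame: the origin (TCP) lies at the very end of the fingers, on their centre line; the grasp point (between the pads) lies 19 mm behind it; z points along the fingers, y is the line along which they close (so a half turn about z gives the same grasp; the last joint's range is limited). The gripper opens to 85 mm and grips with 20 to 120 N. Pads are 22 mm wide; open, the fingers measure 114 mm over their backs; the gripper's body (76 mm by 85 mm) begins 54 mm behind the grasp point. The pads swing forward as they close: fully open they stand 13 mm farther back than shut.
Start: joints at [-1.345, 0.313, 0.046, 1.304, 0, 1.431], TCP at [0.206, -0.537, 0.231] pointing down, gripper open.
Joint ranges: [-2.76, 2.76], [-0.86, 1.69], [-1.03, 1.26], [-2.2, 2.34], [-1.47, 1.5], [-3.14, 3.14]. Speed limits (rad/s): [2.57, 2.57, 3.14, 3.14, 3.14, 3.14].

INTERFACE

Orientations are given as a unit quaternion [w, x, y, z].
In Python, from plant import status, imaging, ctrl gives the robot as it stands.
- The arm moves only by the tool move_arm, never from a script. Its argument "plan" is a list of rows, each a list of 5 numbers: the shift along the world's x, y, z as a fraction of full scale, then the turn about the world's z as a fraction of full scale, then the closure, from -1 (fully open) to 1 (shut). In form: [[dx, dy, dz, roll, claw], ...]. A call has 1 to 8 rows; each row is the pose to reach, as a shift and turn from the pose commanded when the call began; what a row does not reach only later rows make up. Full scale, the value 1, is 500 mm for a shift and 90 degrees for a turn. A row lasts 1/8 s, in which the tool goes at most 62.5 mm and 10.7 degrees, less where a joint would pass 70% of its speed; a pose out of reach is approached as far as the arm can. A call with a number of a shift or a turn outside -1 to 1 is refused whole. A call with a gripper value outside its range is refused whole. The fingers move at their own pace and stop on an object; the grip force is fixed at half the most. Time passes only in rows, so rows that repeat a pose let the fingers close. It gives the time, the measured TCP pose, the force, the opening and the grip force at its end, in the units of the state.
- status.observe(): the state, without advancing time (a new reading comes with each control period).
- imaging.read_camera(name): name is "scene" or "top" or "wrist"; returns (picture, depth): 420x560x3 uint8, red, green, blue; 420x560 float32, m along the optical axis (not along the pixel's ray), 0 where there is no reading.
- imaging.get_calibration(name): a dict with "vertical_fov" (degrees; the focal length in pixels is half the picture's height over the tangent of half this angle, whatever the lens; pixels are square), "cx", "cy" (the principal point, pixels), "k1" (the pictures are not rectified: a ray, as slopes to the right and down, at radius r is drawn at 1 + k1 r^2 times it, then the intrinsics apply), "R" (3x3) and "t" (3): a world point X has camera coordinates R X + t. Camera axes: x right, y down, z forward; pixel columns grow to the right and rows downward; lengths in m; the calibration is good to about 2 mm. A picture is of the moment at which its call begins: read the wrist's pose just before it. get_calibration takes no time and is no camera call; for the wrist camera it gives the pose at the moment of the call.
- ctrl.job_done(): hands the job in; it is judged then, once.
The state is a dict: "time": time; "qpos": joint angles; "qd": joint speeds; "joint_efforts": joint torques, N m; "tcp_pos": TCP position; "orientation": TCP orientation; "ft_force": force on the tool from outside, world axes, zero at the start; "ft_torque": the same for the moment, N m; "gripper_width": opening from 0.0 (shut) to 1.0 (fully open); "finger_force": force on a finger pad.
Only numpy, scipy, OpenCV 4.12 (cv2) and the standard library are available. Lean on these libraries where they do the work, as an engineer would, in place of code of your own. Each camera call takes 0.05 s, during which the arm holds its last target. There are 200 camera calls.

TASK

The colour chip on the green pad says which of the three filter plates is ordered: pick up the plate of that colour, find its frosted, labelled end by the small notch in one corner, and hold it level, label up, about 5 cm above the checker's white top, lined up with the checker, with the label over the dark window and the frosted end pointing to the reader post. Finish there, still holding the plate in the gripper, clear of the checker. Do not tip the plate, and leave the other plates, the chips and the spare bulb where they are.

Things in the scene. Friction and masses are not known exactly. Their poses are not given: they have to be found in the camera images.
- window (a point): Centre of the checker's small dark reading window, on the top face of the checker's white panel (z = 30 mm). Axes as checker.
- checker: Label checker, fixed: low grey box with a white top, 160 x 100 x 30 mm high; origin at the centre of its underside. +x points along its length to the end where a slim post carries a small black reader head (top 135 mm high, 95 mm or more from the box centre) looking down at the dark window. Window centre: 31 mm from the box centre towards the post.
- order_pad: Green flat pad, 75 x 75 x 6 mm, fixed; origin at the centre of its underside. The colour of the one round chip lying on it is the ordered colour.
- chip_amber: Amber round colour chip, 38 mm across, 9 mm thick, loose; origin at the centre of its underside. One of the three chips lies on the green pad, the other two on a black mat (70 x 150 mm) elsewhere.
- plate_amber: Sample filter plate with an amber middle, 110x45x6 mm, loose, label up, centred on a fixed black puck (28 mm wide, 25 high). Origin: centre of underside. +x: to the frosted (label) end; +z: up from the label face. Both ends are pale with a white sticker; the frosted end has a 13x13 mm notch in one corner (+x, -y). Grip across the 45 mm.
- label_amber (a point): Centre of the label of the amber plate, on its upper face, 35 mm from the plate's centre towards the notched, frosted end. Axes as the plate.
- tail_amber (a point): Centre of the blank sticker of the amber plate, 35 mm from its centre at the plain end, upper face.
- chip_red: Red round colour chip, 38 mm across, 9 mm thick, loose; origin at the centre of its underside. One of the three chips lies on the green pad, the other two on a black mat (70 x 150 mm) elsewhere.
- plate_red: Sample filter plate with a red middle, 110x45x6 mm, loose, label up, centred on a fixed black puck (28 mm wide, 25 high). Origin: centre of underside. +x: to the frosted (label) end; +z: up from the label face. Both ends are pale with a white sticker; the frosted end has a 13x13 mm notch in one corner (+x, -y). Grip across the 45 mm.
- label_red (a point): Centre of the label of the red plate, on its upper face, 35 mm from the plate's centre towards the notched, frosted end. Axes as the plate.
- tail_red (a point): Centre of the blank sticker of the red plate, 35 mm from its centre at the plain end, upper face.
- chip_blue: Blue round colour chip, 38 mm across, 9 mm thick, loose; origin at the centre of its underside. One of the three chips lies on the green pad, the other two on a black mat (70 x 150 mm) elsewhere.
- plate_blue: Sample filter plate with a blue middle, 110x45x6 mm, loose, label up, centred on a fixed black puck (28 mm wide, 25 high). Origin: centre of underside. +x: to the frosted (label) end; +z: up from the label face. Both ends are pale with a white sticker; the frosted end has a 13x13 mm notch in one corner (+x, -y). Grip across the 45 mm.
- label_blue (a point): Centre of the label of the blue plate, on its upper face, 35 mm from the plate's centre towards the notched, frosted end. Axes as the plate.
- tail_blue (a point): Centre of the blank sticker of the blue plate, 35 mm from its centre at the plain end, upper face.
- bulb: Spare headlamp bulb standing on its grey plastic base, 36 mm across the base, 60 mm high, loose; leave alone. Origin at the centre of its underside.
Mind the look-alikes: they are no part of the job. What is shaped like the plate_blue but pink or turquoise is not meant. What is shaped like the chip_amber but pink is not meant.

How it is judged:
By the outcome, as a careful person would: the job done as asked, in the order asked, and still so for the second after the job is handed in, while the arm keeps its last pose, push and grip.
It also fails if it takes over 38 s, if anything falls off the work surface, if the arm or the gripper's body presses on something with over 40 N, if the wrist force passes 120 N, or if a joint passes its speed limit or range.

## Working session

There is one attempt and no reset: what is moved stays moved. The work goes in short steps, Python scripts to look and compute and a tool call to move; the robot and the scene stay as the last step left them, time stands still between calls to the robot, and variables do not carry over. Pictures are saved under pics/ and viewed, at most 10 in all, crops included, and the job is handed in when it is done.

Besides the shell and the picture viewer there is one more tool, called by a JSON object that holds its "method" and its "body". move_arm: Moves the arm, as the interface text tells. Shift numbers are shares of 500 mm and turn numbers shares of 90 degrees, none past 1 either way. Its arguments: {"type":"object","properties":{"plan":{"type":"array"}},"required":["plan"]}

```bash
mkdir -p pics
cat > h.py <<'E'
import numpy as np, cv2
from plant import status, imaging, ctrl
def cast(cal,u,v,z):
    f=210/np.tan(np.radians(cal["vertical_fov"])/2)
    K=np.array([[f,0,cal["cx"]],[0,f,cal["cy"]],[0,0,1.]])
    p=cv2.undistortPoints(np.array([[[u,v]]],float),K,np.array([cal["k1"],0,0,0.]))[0,0]
    R=np.array(cal["R"]);t=np.array(cal["t"])
    d=R.T@np.array([p[0],p[1],1]);c=-R.T@t
    return c+d*(z-c[2])/d[2]
E
python3 - <<'E'
from h import *
for n in("top","scene"):
    p,d=imaging.read_camera(n);cv2.imwrite(f"pics/{n}.png",p[:,:,::-1]);np.savez(n+".npz",p=p,d=d)
    c=imaging.get_calibration(n);print(n,{k:np.round(c[k],3).tolist() for k in c})
    for uv in((0,0),(559,0),(0,419),(559,419)):print(cast(c,*uv,0).round(3))
s=status.observe();print(s)
E
```

```text
top {'vertical_fov': 52.196, 'cx': 278.33, 'cy': 206.391, 'k1': 0.011, 'R': [[-0.023, -1.0, -0.009], [-0.995, 0.024, -0.1], [0.1, 0.006, -0.995]], 't': [0.004, 0.521, 1.119]}
[1.137 0.775 0.   ]
[ 1.092 -0.816  0.   ]
[-0.014  0.727  0.   ]
[-0.043 -0.717  0.   ]
scene {'vertical_fov': 42.657, 'cx': 278.923, 'cy': 214.978, 'k1': -0.182, 'R': [[-0.878, 0.479, -0.001], [0.271, 0.496, -0.825], [-0.395, -0.724, -0.565]], 't': [0.477, -0.085, 1.764]}
[ 1.083 -4.551 -0.   ]
[-3.579 -1.993  0.   ]
[1.362 0.284 0.   ]
[0.338 0.844 0.   ]
{'time': 0.1, 'qpos': array([-1.34457880e+00,  3.13948630e-01,  4.51036827e-02,  1.30361170e+00,
        6.38291175e-07,  1.43116860e+00]), 'qd': array([ 0.00135263, -0.00074795,  0.0034666 , -0.00021639,  0.00040017,
        0.00102281]), 'joint_efforts': array([ 1.77122711e-03, -4.81725597e+01,  2.99244511e+01,  1.27690969e-02,
       -2.73039814e-04,  3.42191449e-06]), 'tcp_pos': array([ 0.20557308, -0.53650905,  0.23048931]), 'orientation': array([-8.29396128e-04,  9.83315916e-01,  1.81904150e-01, -3.56116332e-05]), 'ft_force': array([-0.49251531,  1.13804007, -0.40301071]), 'ft_torque': array([-0.06617938, -0.04389524, -0.00516443]), 'finger_force': 0.0, 'gripper_width': 1.0018534099087442}
```

View pics/top.png

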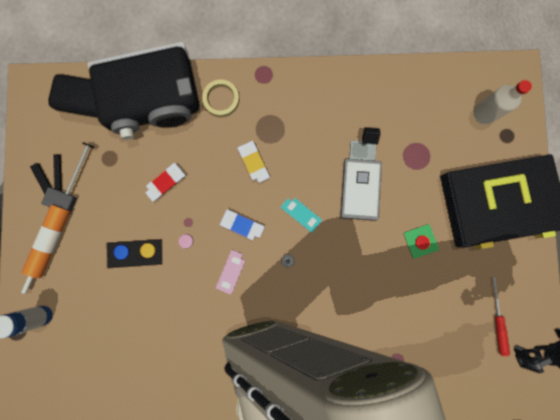

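View pics/scene.png

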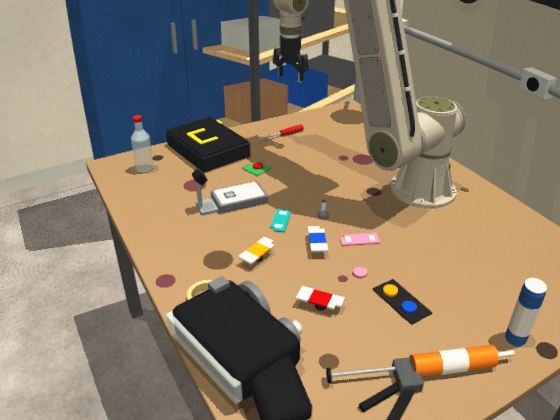

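The top view shows the red chip on the green pad at (422,242), so red is ordered. The red plate is at (165,182), and the checker at (361,188) has its post at (370,135). Next I'll measure both.

Run:
```python
from h import *
p=np.load("top.npz")["p"];c=imaging.get_calibration("top")
a=cv2.resize(p[150:215,130:200],None,fx=8,fy=8,interpolation=cv2.INTER_CUBIC)[:520,:400]
a=cv2.resize(p[155:210,137:194],None,fx=7,fy=7,interpolation=cv2.INTER_CUBIC)
b=cv2.resize(p[120:230,333:390],None,fx=5,fy=5,interpolation=cv2.INTER_CUBIC)
H=max(a.shape[0],b.shape[0]);o=np.zeros((H,a.shape[1]+b.shape[1],3),np.uint8);o[:a.shape[0],:a.shape[1]]=a;o[:b.shape[0],a.shape[1]:]=b
print(o.shape);cv2.imwrite("pics/crop.png",o[:,:,::-1])
def rect(mask,z,name):
    cs,_=cv2.findContours(mask.astype(np.uint8),cv2.RETR_EXTERNAL,cv2.CHAIN_APPROX_NONE)
    k=max(cs,key=cv2.contourArea)
    w=np.array([cast(c,*q[0],z)[:2] for q in k],np.float32)
    r=cv2.minAreaRect(w*1000);m=cv2.moments(k);print(name,np.round(r[0],1),np.round(r[1],1),round(r[2],1),"centroid",cast(c,m['m10']/m['m00'],m['m01']/m['m00'],z).round(4))
    print(cv2.boxPoints(r).round(1).tolist())
q=p.astype(int);R,G,B=q[...,0],q[...,1],q[...,2]
sub=np.zeros(R.shape,bool);sub[155:210,137:194]=1
red=sub&(R>120)&(G<70)&(B<70);wh=sub&(np.minimum(np.minimum(R,G),B)>125)
rect(red,.031,"red");rect(red|wh,.031,"plate")
sub[:]=0;sub[157:225,335:390]=1
rect(sub&(np.minimum(np.minimum(R,G),B)>150),.030,"checkertop")
sub[:]=0;sub[165:190,350:375]=1
rect(sub&(R<115)&(abs(R-B)<30),.030,"window")
```

```text
(550, 684, 3)
red [592.8 296.8] [44.8 43.4] 39.4 centroid [0.5926 0.297  0.031 ]
[[561.7000122070312, 299.3999938964844], [589.2000122070312, 265.79998779296875], [623.9000244140625, 294.29998779296875], [596.2999877929688, 327.79998779296875]]
plate [594.1 298.6] [ 49.1 114. ] 39.3 centroid [0.5943 0.2964 0.031 ]
[[539.0, 327.20001220703125], [611.2000122070312, 239.0], [649.2000122070312, 270.0], [577.0, 358.20001220703125]]
checkertop [ 563.5 -231.5] [ 89.4 144. ] 84.3 centroid [ 0.5628 -0.2315  0.03  ]
[[487.3999938964844, -268.70001220703125], [630.5999755859375, -283.1000061035156], [639.5999755859375, -194.1999969482422], [496.29998779296875, -179.8000030517578]]
window [ 590.1 -233.7] [26.6 18.9] 88.6 centroid [ 0.5819 -0.2211  0.03  ]
[[580.2999877929688, -246.8000030517578], [599.2999877929688, -247.3000030517578], [599.9000244140625, -220.6999969482422], [581.0, -220.1999969482422]]
```

View pics/crop.png

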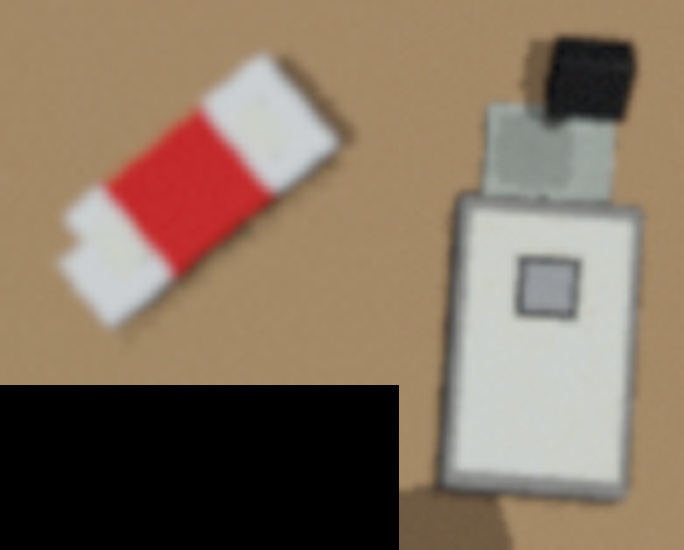

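The notch is at the plate's lower-left end, so the frosted end heads about 129° in world yaw. The checker heads about −5.6°, and its window is where the size check says it should be. I'll move above the plate now, turning about +108°.

{"method": "move_arm", "body": {"plan": [[0.04,0.1,0,0.07,-1],[0.09,0.21,0,0.15,-1],[0.14,0.31,0,0.22,-1],[0.19,0.42,0,0.3,-1],[0.24,0.52,0,0.37,-1],[0.29,0.63,0,0.45,-1],[0.34,0.73,0,0.52,-1],[0.38,0.84,0,0.6,-1]]}}

```text
time: 1.1
tcp_pos: [0.3962, -0.1154, 0.2312]
orientation: [0.0, 0.792, 0.61, 0.0]
ft_force: [0.9, -0.6, 0.2]
gripper_width: 0.998
finger_force: 0.0
```

{"method": "move_arm", "body": {"plan": [[0.05,0.1,0,0.07,-1],[0.1,0.21,0,0.15,-1],[0.15,0.31,0,0.22,-1],[0.2,0.42,0,0.3,-1],[0.25,0.52,0,0.37,-1],[0.3,0.63,0,0.45,-1],[0.35,0.73,0,0.52,-1],[0.39,0.82,0,0.6,-1]]}}

```text
time: 2.1
tcp_pos: [0.5911, 0.295, 0.2305]
orientation: [-0.0, 0.429, 0.903, -0.0]
ft_force: [1.6, -0.7, 0.9]
gripper_width: 1.001
finger_force: 0.0
```

{"method": "move_arm", "body": {"plan": [[0,0,-0.03,0,-1],[0,0,-0.06,0,-1],[0,0,-0.06,0,-1]]}}

```text
time: 2.48
tcp_pos: [0.589, 0.2913, 0.1992]
orientation: [-0.002, 0.432, 0.902, -0.002]
ft_force: [-0.7, -0.5, 0.1]
gripper_width: 1.001
finger_force: 0.0
```

Run:
```python
from h import *
s=status.observe();print(s["tcp_pos"],s["orientation"],s["qpos"])
c=imaging.get_calibration("wrist");p,d=imaging.read_camera("wrist");cv2.imwrite("pics/w1.png",p[:,:,::-1])
np.save("w1.npy",p)
q=p.astype(int);R,G,B=q[...,0],q[...,1],q[...,2]
red=(R>120)&(G<80)&(B<80);n,l,st,ce=cv2.connectedComponentsWithStats(red.astype(np.uint8))
i=1+st[1:,4].argmax();k=cv2.findContours((l==i).astype(np.uint8),0,cv2.CHAIN_APPROX_NONE)[0][0]
w=np.array([cast(c,*x[0],.031)[:2]*1000 for x in k],np.float32);r=cv2.minAreaRect(w);print(st[i],ce[i],r,cast(c,*ce[i],.031),d[int(ce[i][1]),int(ce[i][0])])
print(cv2.boxPoints(r))
```

```text
[0.58900656 0.29125714 0.19920739] [-0.00151185  0.43166917  0.90202924 -0.00163943] [ 3.37262818e-01  4.90044945e-01  2.31916766e-01  1.31712439e+00
 -1.88409234e-04  1.22995045e+00]
[ 265  156   49   50 2400] [288.80166667 180.23041667] ((593.7902221679688, 299.4542236328125), (45.15629577636719, 47.45194625854492), 38.84712219238281) [0.59324351 0.30003405 0.031     ] 0.3193582
[[561.3239  303.77054]
 [591.0878  266.81387]
 [626.25653 295.1379 ]
 [596.4926  332.09457]]
```

View pics/w1.png

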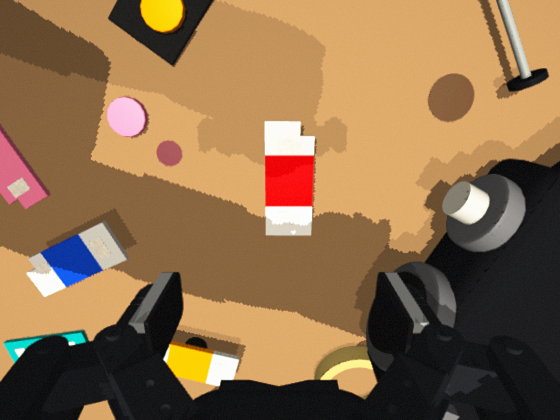

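The wrist view shows the red plate at (289,180), with the notch at the top right of its far end and the tool already aligned. Both views put the plate at about (593, 298.5) mm with its width along 39°. Going down to grasp.

{"method": "move_arm", "body": {"plan": [[0.005,0.01,-0.08,0,-1],[0.005,0.01,-0.16,0,-1],[0.005,0.01,-0.24,0,-1],[0.005,0.01,-0.3,0,-1],[0.005,0.01,-0.34,0,-1],[0.005,0.01,-0.37,0,-1],[0.005,0.01,-0.38,0,-1],[0.005,0.01,-0.38,0,-1]]}}

```text
time: 3.52
tcp_pos: [0.5935, 0.2978, 0.0119]
orientation: [0.0, 0.431, 0.902, 0.0]
ft_force: [0.3, 0.1, -0.0]
gripper_width: 0.997
finger_force: 0.0
```

{"method": "move_arm", "body": {"plan": [[0,0,0,0,1],[0,0,0,0,1],[0,0,0,0,1],[0,0,0,0,1],[0,0,0,0,1],[0,0,0,0,1],[0,0,0,0,1],[0,0,0,0,1]]}}

```text
time: 4.53
tcp_pos: [0.5938, 0.2983, 0.0124]
orientation: [0.001, 0.431, 0.902, 0.001]
ft_force: [-0.1, -0.2, 5.2]
gripper_width: 0.507
finger_force: 61.1
```

{"method": "move_arm", "body": {"plan": [[0,0,0.01,0,1],[0,0,0.03,0,1],[0,0,0.07,0,1],[0,0,0.12,0,1],[0,0,0.18,0,1],[0,0,0.24,0,1],[0,0,0.28,0,1],[0,0,0.28,0,1]]}}

```text
time: 5.52
tcp_pos: [0.5944, 0.2985, 0.1537]
orientation: [0.001, 0.431, 0.902, 0.001]
ft_force: [-0.8, -0.6, -0.7]
gripper_width: 0.501
finger_force: 60.9
```

```bash
cat >> h.py <<'E'
def redrect(n,z):
    c=imaging.get_calibration(n);p,d=imaging.read_camera(n)
    q=p.astype(int);R,G,B=q[...,0],q[...,1],q[...,2]
    red=(R>110)&(G<80)&(B<80)
    if n=="top": red[:,415:]=0
    m,l,st,ce=cv2.connectedComponentsWithStats(red.astype(np.uint8))
    i=1+st[1:,4].argmax();k=cv2.findContours((l==i).astype(np.uint8),0,cv2.CHAIN_APPROX_NONE)[0][0]
    w=np.array([cast(c,*x[0],z)[:2]*1000 for x in k],np.float32)
    print(n,st[i],ce[i],cv2.minAreaRect(w),cast(c,*ce[i],z),d[int(ce[i][1]),int(ce[i][0])])
    return p,d,c
E
python3 - <<'E'
from h import *
s=status.observe();print(s["tcp_pos"],s["orientation"],s["qpos"],s["gripper_width"],s["finger_force"])
p,d,c=redrect("wrist",.171);cv2.imwrite("pics/w2.png",p[:,:,::-1])
E
```

```text
[0.59438979 0.29845667 0.15368896] [0.00149027 0.43081852 0.90243612 0.0014911 ] [ 3.44780848e-01  5.14456831e-01  1.59468562e-01  1.21159180e+00
 -1.89991850e-05  1.23558212e+00] 0.5007134335239913 60.940682888031006
wrist [  222   242   113   102 10546] [278.48501802 291.42319363] ((594.2072143554688, 298.0322265625), (45.97285842895508, 50.133811950683594), 39.04928207397461) [0.59289976 0.29963928 0.171     ] 0.1421821
```

View pics/w2.png

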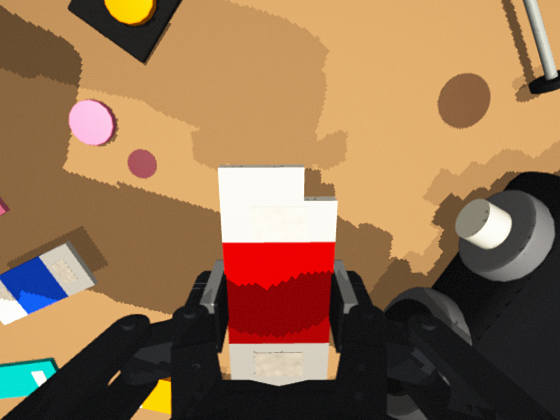

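The plate is held squarely at about (593,299), yaw 129.05°, with the notched end away from the camera at (320,190). Carrying it over to the checker, turning −134.6°.

{"method": "move_arm", "body": {"plan": [[0,-0.03,0,-0.04,1],[-0.01,-0.1,0,-0.14,1],[-0.01,-0.17,0,-0.24,1],[-0.02,-0.25,0,-0.35,1],[-0.02,-0.32,0,-0.46,1],[-0.03,-0.4,0,-0.56,1],[-0.03,-0.47,0,-0.66,1],[-0.03,-0.53,0,-0.75,1]]}}

```text
time: 6.58
tcp_pos: [0.577, 0.0317, 0.1498]
orientation: [-0.001, 0.861, 0.509, -0.001]
ft_force: [0.4, 0.2, -0.7]
gripper_width: 0.511
finger_force: 61.0
```

{"method": "move_arm", "body": {"plan": [[0,-0.07,0,-0.09,1],[-0.01,-0.14,0,-0.19,1],[-0.02,-0.22,0,-0.29,1],[-0.02,-0.3,0,-0.4,1],[-0.03,-0.37,0,-0.52,1],[-0.04,-0.44,0,-0.62,1],[-0.04,-0.5,0,-0.7,1],[-0.04,-0.53,0,-0.74,1]]}}

```text
time: 7.58
tcp_pos: [0.5571, -0.2333, 0.1496]
orientation: [-0.0, 0.999, -0.047, -0.001]
ft_force: [0.1, 0.8, -0.1]
gripper_width: 0.506
finger_force: 61.0
```

{"method": "move_arm", "body": {"plan": [[0,0,0,0,1],[0,0,0,0,1]]}}

```text
time: 7.82
tcp_pos: [0.5576, -0.2311, 0.1504]
orientation: [-0.001, 0.999, -0.044, -0.001]
ft_force: [0.3, 0.2, -0.3]
gripper_width: 0.509
finger_force: 61.0
```

Run:
```python
from h import *
s=status.observe();print(s["tcp_pos"],s["orientation"],s["qpos"],s["gripper_width"],s["finger_force"])
p,d,c=redrect("wrist",s["tcp_pos"][2]+.018);cv2.imwrite("pics/w3.png",p[:,:,::-1]);np.savez("w3.npz",p=p,d=d)
```

```text
[ 0.55759855 -0.23112546  0.15041485] [-5.24505805e-04  9.99022805e-01 -4.41872466e-02 -8.04385051e-04] [-5.25966138e-01  4.03051592e-01 -2.40857382e-02  1.14557071e+00
  1.84198471e-04  2.70402966e+00] 0.5093705723459506 60.98282217979431
wrist [  222   242   113   102 10575] [278.45711584 291.53815603] ((557.474365234375, -231.0986328125), (45.65827178955078, 50.03597640991211), 84.87501525878906) [ 0.55950437 -0.231314    0.16841485] 0.14184532
```

View pics/w3.png

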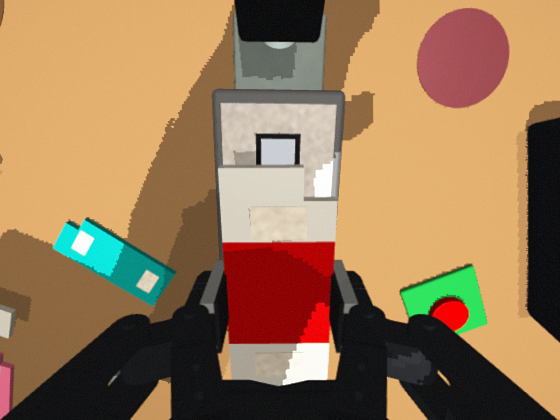

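The wrist view shows the plate's notched end pointing towards the post. The window at (278,150) lies straight ahead, and the box edge runs along row 92. I'll measure the fine offsets.

```bash
python3 - <<'E'
from h import *
c=imaging.get_calibration("wrist");z=np.load("w3.npz");p=z["p"].astype(int);d=z["d"]
g=p.sum(2)
# window: dark frame rows 130-165 ; use top-edge and side extents
m=(p.max(2)<70);m[:128]=0;m[172:]=0;m[:,:250]=0;m[:,306:]=0
ys,xs=np.nonzero(m);print("dark extents",xs.min(),xs.max(),ys.min(),ys.max())
u0,u1,v0=xs.min(),xs.max()+1,ys.min()
A=cast(c,u0,v0,.03);B=cast(c,u1,v0,.03);print("frame front corners",A,B,np.linalg.norm(A-B))
# box far edge: silhouette of dark-grey side vs table, and white top boundary, via gradients per column
def line(pts,zz):
    w=np.array([cast(c,*q,zz)[:2] for q in pts],np.float32);vx,vy,x,y=cv2.fitLine(w,cv2.DIST_HUBER,0,.001,.001).ravel()
    print(len(w),"pt",x.round(4),y.round(4),"ang",np.degrees(np.arctan2(vy,vx)).round(2))
gb=cv2.GaussianBlur(g.astype(np.float32),(3,3),0)
dy=np.diff(gb,axis=0)
print("white panel far edge");line([(u,97+dy[97:110,u].argmax()+.5) for u in range(232,330)],.03)
print("window frame far edge");line([(u,128+dy[128:142,u].argmin()+.5) for u in range(260,297)],.03)
zp=.1504+.019+.003
print("depth label",d[225,278],d[200,250],d[300,278], "R row z",np.array(c["R"])[2])
C=-np.array(c["R"]).T@c["t"];print("cam",C)
print("plate far edge");line([(u,160+np.abs(dy[160:174,u]).argmax()+.5) for u in list(range(224,252))],zp)
E
python3 - <<'E'
import sys;sys.path.insert(0,'.')
from h import *
p=np.load("top.npz")["p"].astype(float).sum(2);c=imaging.get_calibration("top")
g=cv2.GaussianBlur(p.astype(np.float32),(3,3),0);dx=np.diff(g,axis=1)
for nm,a,b,s in(("left",338,352,1),("right",374,388,-1)):
    w=np.array([cast(c,a+(s*dx[v,a:b]).argmax()+.5,v,.03)[:2] for v in range(166,212)],np.float32)
    vx,vy,x,y=cv2.fitLine(w,cv2.DIST_HUBER,0,.001,.001).ravel();print(nm,x,y,np.degrees(np.arctan(vy/vx)))
E
```

```text
dark extents 256 299 134 164
frame front corners [ 0.61089324 -0.21832138  0.03      ] [ 0.60789963 -0.25180315  0.03      ] 0.03361533265805456
white panel far edge
98 pt 0.632 -0.2373 ang 83.99
window frame far edge
37 pt 0.6098 -0.2343 ang 84.89
depth label 0.13345549 0.13013677 0.14350408 R row z [-0.31747185  0.02967182 -0.94780336]
cam [ 0.63913354 -0.23842986  0.29325172]
plate far edge
28 pt 0.6149 -0.2208 ang 84.82
left 0.5730247 -0.18655051 -5.960037
right 0.5584544 -0.27565667 -5.8460555
```

Label and window agree to about 1 mm. Now lowering 84 mm with a −0.5° trim.

{"method": "move_arm", "body": {"plan": [[0,0,-0.02,-0.006,1],[0,0,-0.05,-0.006,1],[0,0,-0.08,-0.006,1],[0,0,-0.11,-0.006,1],[0,0,-0.14,-0.006,1],[0,0,-0.16,-0.006,1],[0,0,-0.168,-0.006,1],[0,0,-0.168,-0.006,1]]}}

```text
time: 8.88
tcp_pos: [0.5582, -0.2321, 0.0672]
orientation: [0.0, 0.999, -0.05, -0.0]
ft_force: [0.1, 0.8, -0.6]
gripper_width: 0.508
finger_force: 61.0
```

{"method": "move_arm", "body": {"plan": [[0,0,0,0,1],[0,0,0,0,1],[0,0,0,0,1],[0,0,0,0,1]]}}

```text
time: 9.38
tcp_pos: [0.5582, -0.232, 0.0675]
orientation: [0.0, 0.999, -0.05, 0.0]
ft_force: [0.2, 0.6, -0.8]
gripper_width: 0.507
finger_force: 61.0
```

Run:
```python
from h import *
s=status.observe();print(s["time"],s["tcp_pos"],s["orientation"],s["gripper_width"],s["finger_force"],s["ft_force"])
p,d,c=redrect("wrist",.086);cv2.imwrite("pics/w4.png",p[:,:,::-1])
f=210/np.tan(np.radians(c["vertical_fov"])/2);R=np.array(c["R"])
for u,v in((235,185),(290,185),(250,225),(278,260),(278,330),(278,110),(290,115)):
    a=cast(c,u,v,0);C=-R.T@np.array(c["t"]);r=a-C;r/=(R@r)[2];print((u,v),(C+r*d[v,u]).round(4))
redrect("top",.086)
ps,_=imaging.read_camera("scene");cv2.imwrite("pics/s4.png",ps[:,:,::-1])
```

```text
9.375 [ 0.55823947 -0.23203444  0.06746592] [ 9.89071302e-05  9.98770523e-01 -4.95724063e-02  9.16227080e-05] 0.5068047288783235 60.98264694213867 [ 0.15999291  0.58950465 -0.83488577]
wrist [  223   242   112   102 10538] [278.35680395 291.62374265] ((558.410400390625, -232.06553649902344), (45.41167449951172, 49.77991485595703), 84.22110748291016) [ 0.56038078 -0.23221424  0.086     ] 0.14368473
(235, 185) [ 0.6084 -0.2207  0.0869]
(290, 185) [ 0.6061 -0.2412  0.086 ]
(250, 225) [ 0.5917 -0.2242  0.0864]
(278, 260) [ 0.5754 -0.2336  0.0864]
(278, 330) [ 0.5411 -0.2301  0.0864]
(278, 110) [ 0.6314 -0.2391  0.0308]
(290, 115) [ 0.6282 -0.245   0.0295]
top [256  67  16  16 190] [263.30526316  74.18947368] ((861.5725708007812, 21.726669311523438), (39.15825271606445, 40.5262451171875), 88.76661682128906) [0.86237737 0.02220531 0.086     ] 1.2096472
```

View pics/w4.png

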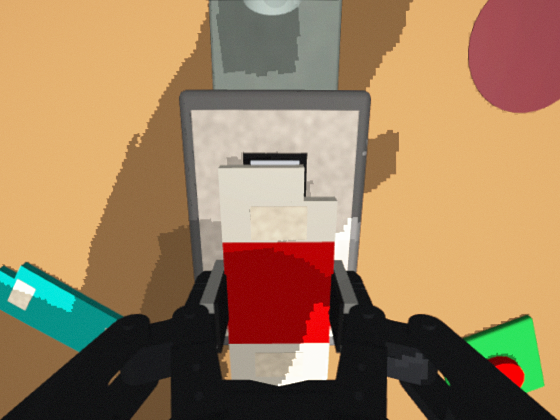

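View pics/s4.png

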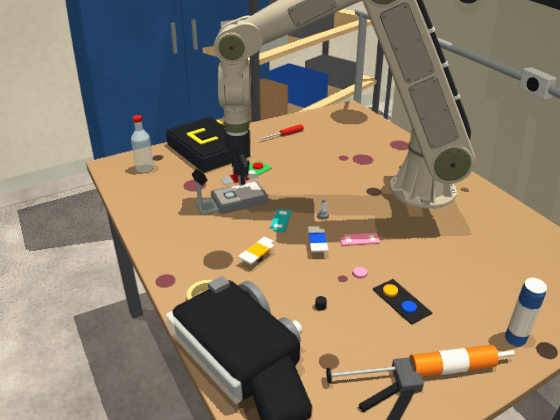

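The plate is level with its underside at z ≈ 0.080 m, and its yaw of −5.8° matches the checker. One last lateral check against the window.

Run:
```python
from h import *
c=imaging.get_calibration("wrist");p,_=imaging.read_camera("wrist");p=p.astype(int)
m=p.max(2)<70;m[:148]=0;m[164:]=0;m[:,:235]=0;m[:,315:]=0
ys,xs=np.nonzero(m);v=ys.min();a,b=xs.min(),xs.max()+1
h=np.radians(-5.7);e=np.array([np.cos(h),np.sin(h)]);n=np.array([-np.sin(h),np.cos(h)])
g=cv2.GaussianBlur(p.sum(2).astype(np.float32),(3,3),0)
L=cast(c,a,v,.03)[:2];Rr=cast(c,b,v,.03)[:2]
print("window far edge mid: along,lat mm",((L+Rr)/2@e*1000).round(1),((L+Rr)/2@n*1000).round(1),np.linalg.norm(L-Rr))
dx=np.diff(g,axis=1);pl,pr=[],[]
for r in range(246,262):
    pl.append(cast(c,212+dx[r,212:232].__abs__().argmax()+.5,r,.086)[:2]@n);pr.append(cast(c,326+np.abs(dx[r,326:345]).argmax()+.5,r,.086)[:2]@n)
print("plate sides lat",np.median(pl)*1000,np.median(pr)*1000)
dy=np.diff(g,axis=0)
print("plate far along",np.median([cast(c,u,158+np.abs(dy[158:174,u]).argmax()+.5,.086)[:2]@e for u in range(226,240)])*1000)
bl,br=[],[]
for r in range(112,150):
    bl.append(cast(c,186+dx[r,186:204].argmax()+.5,r,.03)[:2]@n);br.append(cast(c,350+(-dx[r,350:366]).argmax()+.5,r,.03)[:2]@n)
print("panel sides lat",np.median(bl)*1000,np.median(br)*1000)
print("panel far along",np.median([cast(c,u,98+dy[98:116,u].argmax()+.5,.03)[:2]@e for u in range(210,340)])*1000)
```

```text
window far edge mid: along,lat mm 629.8 -173.6 0.034008882548586125
plate sides lat -152.85267190781963 -197.69430581229616
plate far along 633.7872744498947
panel sides lat -130.24367700085392 -216.65454480327207
panel far along 652.1473746528313
```

{"method": "move_arm", "body": {"plan": [[0,0.0035,0,0,1],[0,0.0035,0,0,1],[0,0.0035,0,0,1],[0,0.0035,0,0,1],[0,0.0035,0,0,1],[0,0.0035,0,0,1]]}}

```text
time: 10.32
tcp_pos: [0.5582, -0.2303, 0.0673]
orientation: [0.0, 0.999, -0.05, -0.0]
ft_force: [0.0, 0.2, -0.8]
gripper_width: 0.504
finger_force: 61.0
```

Run:
```python
from h import *
s=status.observe();print(s["time"],s["tcp_pos"],s["gripper_width"],s["finger_force"],abs(s["qd"]).max())
print(ctrl.job_done())
```

```text
10.325 [ 0.55815536 -0.23026569  0.06730642] 0.5037293906992688 60.98252892494202 0.0013619865869182856
the job is handed in; nothing more can be done
None
```

The job is handed in at 10.3 s: the red plate, as ordered, is held level and label up about 50 mm above the checker, with its label over the window to within about 1 mm by my measurements and its frosted end pointing to the post.

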